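# Hang the green saddle caddy over the drying rail

### The job

Hang the green saddle caddy over the bar of the little drying rail so that it can drip dry: astride the bar between the two posts, one pocket on each side, hanging freely and still. Leave the grey caddy standing where it is.

Things in the scene. Friction and masses are not known exactly. Their poses are not given: they have to be found in the camera images.
- green_caddy: Green rigid upside-down-U band, loose, 0.12 kg, 97 mm high, 40 wide (y), stands on its feet. Legs upright to 78 high, 46 apart inside, 54 outside (x), 4 thick; above that it rounds in. A pocket 30 high outside each foot reaches 52 from the middle. Grip from above, a finger outside each leg, 45-75 up. Origin: centre of underside; x leg to leg, y along the tunnel, z up. Half-turn symmetric.
- green_caddy_crown (a point): Middle of the underside of the green caddy's crown, 93 mm above its origin: the spot that rests on the bar when it hangs. Same axes as the caddy.
- grey_caddy: A second caddy of exactly the same shape and size in grey, loose, standing close by (its middle 9 to 17 cm from the green one's). To be left alone. Origin and axes as for the green one.
- rail_bar (a point): Middle of the bar's axis on the drying rail, a fixed stand: level steel bar 16 mm in diameter, axis 135 mm above the worktop, on two thin posts 100 mm either side of this point that rise no higher than the bar (23 mm balls at the joints); wooden foot 110 x 240 x 12 mm. y runs along the bar, x across it, z up.
Things that resemble listed ones, but are neither listed nor needed, are in the scene too. Of the things that look like the green_caddy, the smaller one is meant.

How it is judged:
By the outcome, as a careful person would: the job done as asked, in the order asked, and still so for the second after the job is handed in, with the robot touching nothing.
It also fails if it takes over 40 s, if anything falls off the work surface, if the arm or the gripper's body presses on something with over 40 N, if the wrist force passes 120 N, or if a joint passes its speed limit or range.

### The arm

A 6-joint arm with a two-finger parallel gripper is mounted at the origin on a cart in front of the work surface, level with it; the furniture and walls round the work are solid. World frame = base frame: x ahead of the robot, y to its left, z up, the work surface at z = 0. Lengths are in mm, angles in rad, forces in N, time in s.
With the tool pointing down it reaches from about 350 to 725 mm from the base axis. Payload 6 kg.
Tool frame: the origin (TCP) lies at the very end of the fingers, on their centre line; the grasp point (between the pads) lies 19 mm behind it; z points along the fingers, y is the line along which they close (so a half turn about z gives the same grasp; the last joint's range is limited). The gripper opens to 85 mm and grips with 20 to 120 N. Pads are 22 mm wide; open, the fingers measure 114 mm over their backs; the gripper's body (76 mm by 85 mm) begins 54 mm behind the grasp point. The pads swing forward as they close: fully open they stand 13 mm farther back than shut.
Start: joints at [-0.832, 0.04, 0.085, 0, -1.615, -0.334], TCP at [236.306, -551.48, 209.461] pointing down, gripper open.
Joint ranges: [-2.56, 2.56], [-1.29, 2.01], [-1.08, 1.49], [-3.29, 1.98], [-2.81, -0.18], [-2.99, 2.99]. Speed limits (rad/s): [2.57, 2.57, 3.01, 3.14, 3.14, 3.14].

### API

Orientations are given as a unit quaternion [w, x, y, z].
In Python, from plant import arm gives the robot as it stands. The module is installed in compiled form; this text tells all that it offers.
- The arm moves only by the tool jog_arm, never from a script. Its argument "targets" is a list of rows, each a list of 5 numbers: the closure in counts, from 0 (fully open) to 255 (shut), then the shift along the tool's x, y, z in m, then the turn about the tool's z in degrees. A call has 1 to 20 rows; each row shifts and turns the commanded pose from where the row before left it, along the tool's axes as they then stand; what a row does not reach is not made up. A row lasts 1/10 s, in which the tool goes at most 50 mm and 8.59 degrees, less where a joint would pass 70% of its speed; a pose out of reach is approached as far as the arm can. A call with a gripper value outside its range is refused whole. The fingers move at their own pace and stop on an object; "force" is the grip in N (left out, the last holds). Time passes only in rows, so rows that do not move let the fingers close. It gives the time, the measured TCP pose, the force, the opening and the grip force at its end, in the units of the state.
- arm.state(): the state, without advancing time (a new reading comes with each control period).
- arm.get_image(name): name is "side" or "top"; returns the picture (480x640x3 uint8, red, green, blue); there is no depth.
- arm.camera_params(name): a dict with "fx", "fy", "cx", "cy" (pixels), "R" (3x3) and "t" (3): a world point X has camera coordinates R X + t. Camera axes: x right, y down, z forward; pixel columns grow to the right and rows downward; lengths in mm; the calibration is good to about 2 mm. A picture is of the moment at which its call begins. camera_params takes no time and is no camera call.
- arm.close_job(): hands the job in; it is judged then, once.
Trained networks look in the newest picture that a camera, given by its name, has taken for a name from the list of things; names that differ only in an ending like _2 or _b are one class to them, and where a whole thing is asked for, a point or a joint stands for the part that bears it (a point fixed in the world has none). Each returns a list of dicts, best first, with "p" (0 to 1); they miss things now and then, are a little off and sometimes report something else, mostly with a low value. They report only what shows in the picture. A call takes as long as a camera call. They do not tell look-alikes from the thing itself.
- arm.boxes_of(camera, label): "rect" ([centre column, centre row, width, height] in pixels, round what is visible of it).
- arm.trace(camera, label): "pixels" (480x640 bool, what is visible of it) and "rect" ([centre column, centre row, width, height] in pixels, round what is visible of it).
- arm.pinpoint(camera, label): "point" ([column, row] in pixels: a listed point, or the origin of a listed thing).
The state is a dict: "time": time; "qpos": joint angles; "qd": joint speeds; "effort": joint torques, N m; "position": TCP position; "tool_rot": TCP orientation; "wrist_force": force on the tool from outside, world axes, zero at the start; "wrist_torque": the same for the moment, N m; "width": finger opening in mm; "finger_force": force on a finger pad.
Only numpy, scipy, OpenCV 4.12 (cv2) and the standard library are available. Lean on these libraries where they do the work, as an engineer would, in place of code of your own. Each camera call takes 0.05 s, during which the arm holds its last target. There are 200 camera calls.

## Working session

There is one attempt and no reset: what is moved stays moved. The work goes in short steps, Python scripts to look and compute and a tool call to move; the robot and the scene stay as the last step left them, time stands still between calls to the robot, and variables do not carry over. Pictures are saved under pics/ and viewed, at most 10 in all, crops included, and the job is handed in when it is done.

Besides the shell and the picture viewer there is one more tool, called after "Request:" in YAML: its name, and indented under it one key for each argument. jog_arm: Moves the arm, as the interface text tells. Its arguments: {"type":"object","properties":{"targets":{"type":"array","items":{"type":"array","items":{"type":"number"}}},"force":{"type":"number"}},"required":["targets"]}

```bash
mkdir -p pics; cat > h.py <<'E'
import numpy as np, cv2
from plant import arm
def save(n,f): cv2.imwrite('pics/'+f, arm.get_image(n)[:,:,::-1])
def ray(cam,p):
    c=arm.camera_params(cam); R=np.array(c['R']);t=np.array(c['t'])
    d=R.T@np.array([(p[0]-c['cx'])/c['fx'],(p[1]-c['cy'])/c['fy'],1]); return -R.T@t,d/np.linalg.norm(d)
def tri(p1,p2,c1='top',c2='side'):
    o1,d1=ray(c1,p1);o2,d2=ray(c2,p2)
    s=np.linalg.lstsq(np.c_[d1,-d2],o2-o1,rcond=None)[0]
    a=o1+s[0]*d1;b=o2+s[1]*d2
    return (a+b)/2,np.linalg.norm(a-b)
def atz(cam,p,z):
    o,d=ray(cam,p); return o+d*(z-o[2])/d[2]
def proj(cam,X):
    c=arm.camera_params(cam); v=np.array(c['R'])@np.array(X)+np.array(c['t'])
    return [c['fx']*v[0]/v[2]+c['cx'],c['fy']*v[1]/v[2]+c['cy']]
E
python3 - <<'E'
from h import *
np.set_printoptions(precision=1,suppress=True)
print(arm.state())
for c in ('top','side'):
    save(c,c+'1.png'); print(c,'at',-np.array(arm.camera_params(c)['R']).T@arm.camera_params(c)['t'])
    for l in ('green_caddy','green_caddy_crown','grey_caddy','rail_bar'):
        print(l,[(np.array(d['point']).round(1),round(d['p'],2)) for d in arm.pinpoint(c,l)])
    for l in ('green_caddy','grey_caddy'):
        print(l,[(np.array(d['rect']).round(1),round(d['p'],2)) for d in arm.boxes_of(c,l)])
E
```

```text
{'time': 0.0, 'qpos': array([-0.8,  0. ,  0.1, -0. , -1.6, -0.3]), 'qd': array([ 0.,  0.,  0., -0.,  0.,  0.]), 'effort': array([  0. , -36.8,  34.7,   6.9,  -0. ,   0. ]), 'position': array([ 236.2, -551.1,  208.5]), 'tool_rot': array([-0. , -0.2,  1. ,  0. ]), 'wrist_force': array([-0.5,  0.2, -0.3]), 'wrist_torque': array([-0.1, -0. , -0. ]), 'finger_force': 0.0, 'width': 85.49088188820392}
top at [334.8 243.9 923.9]
green_caddy [(array([201.2, 264.8]), 0.95), (array([282.9, 232.5]), 0.72)]
green_caddy_crown [(array([276.6, 223.8]), 0.83), (array([187.4, 252.7]), 0.67)]
grey_caddy [(array([282.7, 276.7]), 0.72)]
rail_bar [(array([449.5, 226.6]), 0.8)]
green_caddy [(array([201.8, 263.9,  77.7,  60.5]), 0.82), (array([281.8, 227.4,  50.8,  32.8]), 0.75)]
grey_caddy [(array([281.4, 279.5,  47.5,  35.4]), 0.84)]
side at [  52.3 1013.3  461.7]
green_caddy [(array([277. , 301.1]), 0.71)]
green_caddy_crown [(array([243.6, 281.8]), 0.78), (array([278.6, 244.1]), 0.61)]
grey_caddy [(array([328.8, 319.5]), 0.8)]
rail_bar [(array([388.9, 182.2]), 0.91)]
green_caddy [(array([282.3, 277. ,  52.8,  72.2]), 0.88), (array([245.7, 329.1,  46. , 119.7]), 0.82)]
grey_caddy [(array([329.6, 296.4,  58.5,  77.1]), 0.7)]
```

View pics/top1.png

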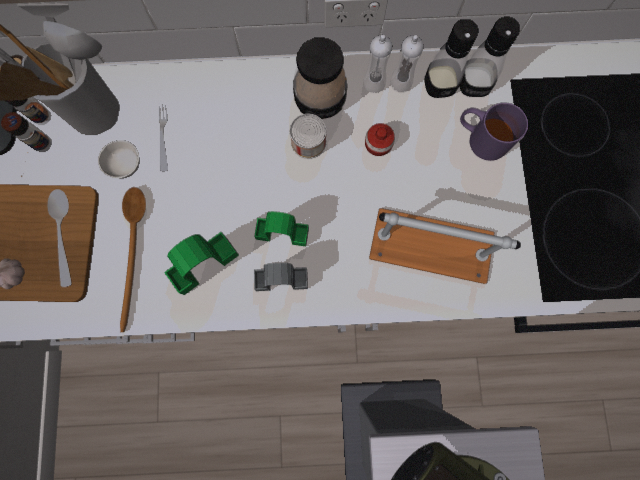

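View pics/side1.png

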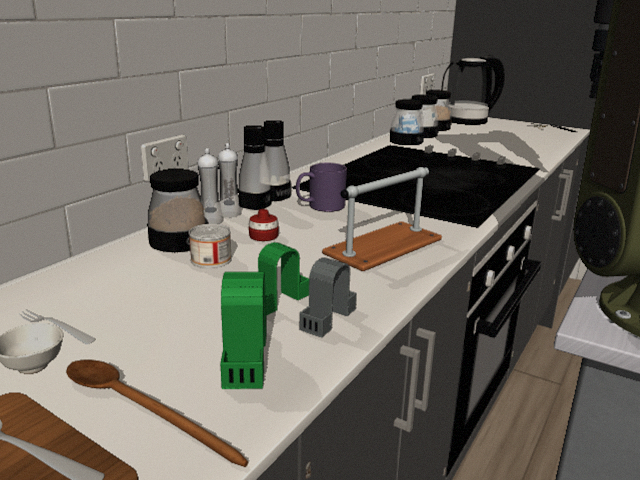

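The top view shows the large green caddy at (201,264), which is the look-alike. The small green one is at (282,228), the grey one at (281,277), and the rail bar runs from (386,217) to (517,244). In the side view the small green caddy is at (282,277), partly hidden by the large one, with grey at (329,296) and the bar from (351,191) to (423,173). Next I fit the poses.

```bash
cat > fit.py <<'E'
from h import *
from scipy.optimize import minimize
def box(x0,x1,z0,z1): return [[x,y,z] for x in(x0,x1) for y in(-20,20) for z in(z0,z1)]
parts=[box(-27,-23,0,78),box(23,27,0,78),box(-52,-27,0,30),box(27,52,0,30)]
a=np.linspace(0,np.pi,9)
o=np.c_[27*np.cos(a),78+19*np.sin(a)]; i=np.c_[23*np.cos(a),78+15*np.sin(a)]
for k in range(8): parts.append([[p[0],y,p[1]] for p in (o[k],o[k+1],i[k],i[k+1]) for y in(-20,20)])
parts=np.array(parts,float)
def render(cam,v,R3=None):
    c,s=np.cos(v[3]),np.sin(v[3]); R=np.array([[c,-s,0],[s,c,0],[0,0,1]]) if R3 is None else R3
    m=np.zeros((480,640),np.uint8)
    for p in parts:
        q=np.array([proj(cam,R@k+v[:3]) for k in p])
        cv2.fillConvexPoly(m,cv2.convexHull((q*16).astype(np.int32)),255,shift=4)
    return m
def fit(masks,ign,v0,n=1):
    B=lambda m:cv2.GaussianBlur(m.astype(np.float32),(0,0),2)
    def cost(v): return sum(((B(render(c,v)/255.)-B(masks[c]*1.))**2*~ign[c]).sum() for c in masks)
    best=None
    for y in v0[3]:
        r=minimize(cost,[*v0[:3],y],method='Nelder-Mead',options=dict(initial_simplex=np.array([*v0[:3],y])+np.r_[np.zeros((1,4)),np.diag([12,12,6,.25])],maxiter=150))
        if best is None or r.fun<best.fun: best=r
    return best.x,best.fun
def mask(cam,label,px):
    L=arm.trace(cam,label)
    return min(L,key=lambda d:np.hypot(d['rect'][0]-px[0],d['rect'][1]-px[1]))['pixels']
E
python3 - <<'E'
from fit import *
np.set_printoptions(precision=2,suppress=True)
for c in('top','side'): arm.get_image(c)
T={}
T['g']={'top':mask('top','green_caddy',(282,228)),'side':mask('side','green_caddy',(282,277))}
T['big']={'top':mask('top','green_caddy',(202,264)),'side':mask('side','green_caddy',(245,329))}
T['y']={'top':mask('top','grey_caddy',(281,279)),'side':mask('side','grey_caddy',(329,296))}
print({k:{c:int(m.sum()) for c,m in v.items()} for k,v in T.items()})
e=lambda m:cv2.dilate(m.astype(np.uint8),np.ones((3,3)))>0
print('crown tri',tri((276.6,223.8),(278.6,244.1)))
for n,px,oth in(('g',(282,230),('big','y')),('y',(282,277),('big',))):
    ign={c:np.any([e(T[o][c]) for o in oth],0) for c in('top','side')}
    p=atz('top',px,40)
    v,f=fit(T[n],ign,[p[0],p[1],0,[1.2,1.57,1.9]]); print(n,v,f)
for name,t,s in(('endL',(386,217),(351,191)),('endR',(517,244),(423,173)),('mid',(449.5,226.6),(388.9,182.2))): print(name,tri(t,s))
np.savez('m.npz',**{a+c:T[a][c] for a in T for c in T[a]})
E
```

```text
{'g': {'top': 1187, 'side': 2043}, 'big': {'top': 2268, 'side': 5062}, 'y': {'top': 1218, 'side': 2975}}
crown tri (array([547.22, 314.85, 100.99]), np.float64(1.7412639431981616))Traceback (most recent call last):
  File "<stdin>", line 14, in <module>
  File "fit.py", line 21, in fit
    r=minimize(cost,[*v0[:3],y],method='Nelder-Mead',options=dict(initial_simplex=np.array([*v0[:3],y])+np.r_[np.zeros((1,4)),np.diag([12,12,6,.25])],maxiter=150))
    res = _minimize_neldermead(fun, x0, args, callback, bounds=bounds,
                               **options)
    fxr = func(xr)
    fx = function(np.copy(x), *(wrapper_args + args))
  File "fit.py", line 18, in cost
    def cost(v): return sum(((B(render(c,v)/255.)-B(masks[c]*1.))**2*~ign[c]).sum() for c in masks)
                        ~~~^^^^^^^^^^^^^^^^^^^^^^^^^^^^^^^^^^^^^^^^^^^^^^^^^^^^^^^^^^^^^^^^^^^^^^^^
  File "fit.py", line 18, in <genexpr>
    def cost(v): return sum(((B(render(c,v)/255.)-B(masks[c]*1.))**2*~ign[c]).sum() for c in masks)
                                ~~~~~~^^^^^
  File "fit.py", line 13, in render
    q=np.array([proj(cam,R@k+v[:3]) for k in p])
                ~~~~^^^^^^^^^^^^^^^
  File "h.py", line 15, in proj
    c=arm.camera_params(cam); v=np.array(c['R'])@np.array(X)+np.array(c['t'])
ValueError: time passes only in moves, steps and waits
```

```bash
python3 - <<'E'
s=open('h.py').read().replace("from plant import arm\n","from plant import arm\nimport functools\n@functools.lru_cache(None)\ndef cp(n): return arm.camera_params(n)\n")
s=s.replace("c=arm.camera_params(cam)","c=cp(cam)"); open('h.py','w').write(s)
E
python3 - <<'E'
from fit import *
np.set_printoptions(precision=2,suppress=True)
print(arm.state()['time'])
for c in('top','side'): arm.get_image(c)
T={}
T['g']={'top':mask('top','green_caddy',(282,228)),'side':mask('side','green_caddy',(282,277))}
T['big']={'top':mask('top','green_caddy',(202,264)),'side':mask('side','green_caddy',(245,329))}
T['y']={'top':mask('top','grey_caddy',(281,279)),'side':mask('side','grey_caddy',(329,296))}
np.savez('m.npz',**{a+c:T[a][c] for a in T for c in T[a]})
e=lambda m:cv2.dilate(m.astype(np.uint8),np.ones((3,3)))>0
for name,t,s in(('endL',(386,217),(351,191)),('endR',(517,244),(423,173)),('mid',(449.5,226.6),(388.9,182.2))): print(name,tri(t,s))
for n,px,oth in(('g',(282,230),('big','y')),('y',(282,277),('big',))):
    ign={c:np.any([e(T[o][c]) for o in oth],0) for c in('top','side')}
    p=atz('top',px,40)
    v,f=fit(T[n],ign,[p[0],p[1],0,[1.2,1.57,1.9]]); print(n,v,f)
    im=arm.get_image('side')
    for c in ('top','side'):
        q=render(c,v)>0; print(c,(q&T[n][c]).sum()/((q|T[n][c])&~ign[c]).sum())
E
```

```text
1.1
endL (array([535.69, 116.36, 139.08]), np.float64(8.117811705257784))
endR (array([ 484.17, -110.18,  127.44]), np.float64(4.720577474477612))
mid (array([514.36,   4.23, 131.46]), np.float64(8.564026273277959))
g [551.15 311.62  -0.48   1.36] 31.487457275390625
top 0.9331814730447988
side 0.9656771799628943
y [453.99 316.45   0.6    1.57] 27.829456329345703
top 0.9075369075369075
side 0.966803667404363
```

```bash
python3 - <<'E'
from h import *
a=cv2.imread('pics/top1.png')[195:295,365:530]; b=cv2.imread('pics/side1.png')[155:275,310:450]
a=cv2.resize(a,(660,400),interpolation=cv2.INTER_CUBIC)[:, :]; b=cv2.resize(b,(560,480),interpolation=cv2.INTER_CUBIC)
m=np.zeros((560,800,3),np.uint8)
m[:280,:462]=cv2.resize(a,(462,280)); m[:343,462+0:][:,:338]=cv2.resize(b,(400,343))[:,:338]
cv2.imwrite('pics/crop.png',m)
E
```

```text
(no output)
```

View pics/crop.png

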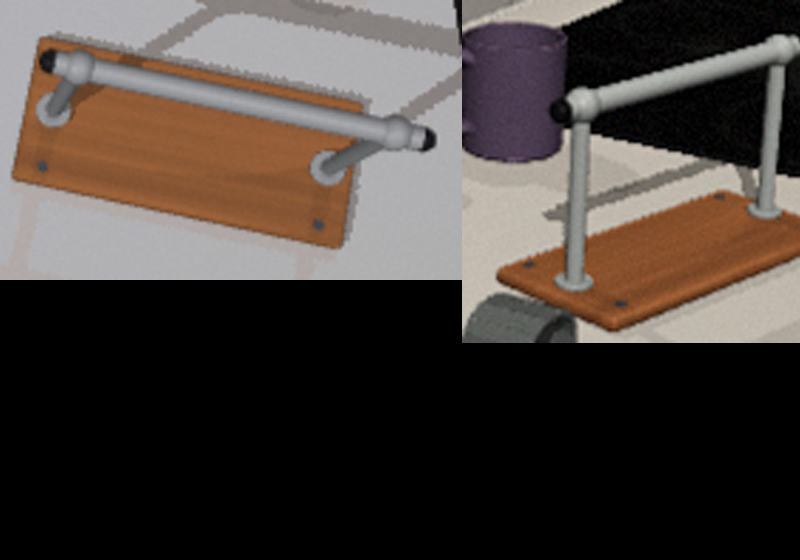

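The crop shows the joint balls inside the dark end caps. In full-picture pixels they are at (393,219) and (507,242) in the top view, and (352,191) and (422,172) in the side view.

```bash
python3 - <<'E'
from h import *
np.set_printoptions(precision=1,suppress=True)
a=tri((393.2,218.6),(352.4,191)); b=tri((507.5,242.1),(422,172.2)); print(a,b,(a[0]+b[0])/2,np.linalg.norm(a[0]-b[0]),np.arctan2(*(a[0]-b[0])[[1,0]]))
print(tri((449.5,226.6),(388.9,182.2)))
for c,P in (('top',((393.2,218.6),(507.5,242.1))),('side',((352.4,191),(422,172.2)))):
  A,B=[atz(c,p,135) for p in P]; print(c,A,B,(A+B)/2,np.arctan2(*(A-B)[[1,0]]))
from scipy.spatial.transform import Rotation as R
q=arm.state()['tool_rot'];print(R.from_quat(q,scalar_first=True).as_matrix(),q,arm.state()['time'])
E
```

```text
(array([535.9, 104.4, 135.3]), np.float64(2.192631806422727)) (array([483.7, -92.6, 133.6]), np.float64(2.811418578211417)) [509.8   5.9 134.4] 203.79367390681062 1.311677158188628
(array([514.4,   4.2, 131.5]), np.float64(8.564026273277959))
top [537.  104.8 135. ] [484.8 -91.5 135. ] [510.9   6.6 135. ] 1.3106764450536426
side [535.1 103.7 135. ] [480.5 -88.3 135. ] [507.8   7.7 135. ] 1.2941905013190336
[[-0.9 -0.4 -0. ]
 [-0.4  0.9  0. ]
 [ 0.   0.  -1. ]] [-0.  -0.2  1.   0. ] 1.6
```

```bash
cat > to.py <<'E'
import sys
from h import *
from scipy.spatial.transform import Rotation as Ro
def go(x,y,z,yaw):
    s=arm.state(); R=Ro.from_quat(s['tool_rot'],scalar_first=True).as_matrix()
    d=R.T@(np.array([x,y,z])-s['position'])
    ty=np.arctan2(R[1,1],R[0,1]); dy=(yaw-ty+np.pi/2)%np.pi-np.pi/2
    print('t',round(s['time'],2),'pos',s['position'].round(1),'tooly yaw',round(ty,3),'tilt',R[:,2].round(4),'q',s['qpos'].round(3),'F',np.round(s['wrist_force'],1),'w',round(s['width'],1))
    print('tool shift mm',d.round(1),'turn deg about tool z',np.degrees(-dy).round(2))
if __name__=='__main__': go(*map(float,sys.argv[1:5]))
E
python3 to.py 551 311.5 215 1.36
```

```text
t 1.6 pos [ 236.3 -551.5  209.5] tooly yaw 1.976 tilt [-1.e-04  1.e-04 -1.e+00] q [-0.832  0.04   0.085  0.    -1.616 -0.334] F [ 0.1  0.5 -0.3] w 85.3
tool shift mm [-629.1  669.3   -5.5] turn deg about tool z 35.27
```

Request:
jog_arm:
  targets:
    - [0, -0.0315, 0.0335, 0, 0]
    - [0, -0.0315, 0.0335, 0, 0]
    - [0, -0.0315, 0.0335, 0, 0]
    - [0, -0.0315, 0.0335, 0, 0]
    - [0, -0.0315, 0.0335, 0, 0]
    - [0, -0.0315, 0.0335, 0, 0]
    - [0, -0.0315, 0.0335, 0, 0]
    - [0, -0.0315, 0.0335, 0, 0]
    - [0, -0.0315, 0.0335, 0, 0]
    - [0, -0.0315, 0.0335, 0, 0]
    - [0, -0.0315, 0.0335, 0, 0]
    - [0, -0.0315, 0.0335, 0, 0]
    - [0, -0.0315, 0.0335, 0, 0]
    - [0, -0.0315, 0.0335, 0, 0]
    - [0, -0.0315, 0.0335, 0, 0]
    - [0, -0.0315, 0.0335, 0, 0]
    - [0, -0.0315, 0.0335, 0, 0]
    - [0, -0.0315, 0.0335, 0, 0]
    - [0, -0.0315, 0.0335, 0, 0]
    - [0, -0.0315, 0.0335, 0, 0]

```text
time: 3.6
position: [552.0, 314.4, 209.5]
tool_rot: [0.0, -0.201, 0.98, 0.0]
wrist_force: [0.5, -0.7, 1.3]
width: 85.7
finger_force: 0.0
```

Request:
jog_arm:
  targets:
    - [0, 0, 0, 0, 8.5]
    - [0, 0, 0, 0, 8.5]
    - [0, 0, 0, 0, 8.5]
    - [0, 0, 0, 0, 8.5]
    - [0, 0, 0, 0, 1.3]
    - [0, 0, 0, 0, 0]

```text
time: 4.2
position: [551.5, 312.5, 209.5]
tool_rot: [-0.0, 0.104, 0.995, 0.0]
wrist_force: [-0.2, 0.4, 0.1]
width: 85.4
finger_force: 0.0
```

```bash
python3 to.py 551 311.5 215 1.36
```

```text
t 4.2 pos [551.5 312.5 209.5] tooly yaw 1.362 tilt [-1.e-04  0.e+00 -1.e+00] q [ 0.831  0.13   0.181 -0.    -1.621 -2.61 ] F [-0.2  0.4  0.1] w 85.4
tool shift mm [ 0.3 -1.  -5.5] turn deg about tool z 0.13
```

Request:
jog_arm:
  targets:
    - [0, 0, -0.001, 0.04, 0]
    - [0, 0, 0, 0.04, 0]
    - [0, 0, 0, 0.03, 0]
    - [0, 0, 0, 0.02, 0]
    - [0, 0, 0, 0, 0]

```text
time: 4.7
position: [549.5, 310.2, 75.6]
tool_rot: [-0.002, 0.104, 0.995, -0.002]
wrist_force: [0.6, -0.7, -0.5]
width: 85.1
finger_force: 0.0
```

```bash
python3 - <<'E'
from h import *
save('side','s2.png'); save('top','t2.png')
a=cv2.imread('pics/top1.png') if 0 else cv2.imread('pics/t2.png')[170:310,160:340]; b=cv2.imread('pics/s2.png')[190:350,200:380]
cv2.imwrite('pics/c2.png',np.hstack([cv2.resize(a,(400,311)),cv2.resize(b,(400,356))[:311]]))
E
```

```text
(no output)
```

View pics/c2.png

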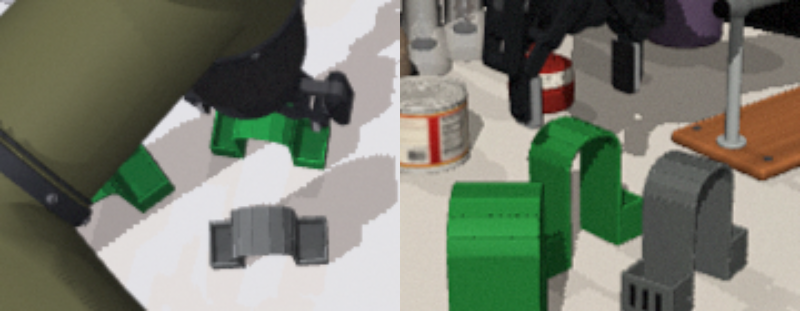

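The crop shows the open fingers near the small caddy, at crop (525,115) and (625,85) in the side view. I'm comparing that with where the measured TCP projects.

```bash
python3 - <<'E'
from h import *
s=arm.state();p=s['position'];print(p,s['time'])
u=np.array([np.cos(1.36),np.sin(1.36),0])
for dz in(0,13,25):
  for k in(-1,1):
    q=np.array(proj('side',p+k*45*u+[0,0,dz])); t=np.array(proj('top',p+k*45*u+[0,0,dz]))
    print(dz,k,'side crop',((q-[200,190])/.45+[400,0]).round(),'top crop',((t-[160,170])/.45).round())
E
```

```text
[551.66366148 311.47467294  80.34746363] 4.8
0 -1 side crop [619. 127.] top crop [317. 128.]
0 1 side crop [525. 163.] top crop [213. 111.]
13 -1 side crop [619. 111.] top crop [316. 124.]
13 1 side crop [525. 145.] top crop [211. 107.]
25 -1 side crop [619.  96.] top crop [316. 120.]
25 1 side crop [524. 129.] top crop [209. 104.]
```

```bash
python3 - <<'E'
from h import *
a=cv2.imread('pics/t2.png')[195:260,240:330]; b=cv2.imread('pics/s2.png')[190:290,230:320]
cv2.imwrite('pics/c3.png',np.hstack([cv2.resize(a,(400,289),interpolation=cv2.INTER_CUBIC),cv2.resize(b,(400,444),interpolation=cv2.INTER_CUBIC)[:289]]))
E
```

```text
(no output)
```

View pics/c3.png

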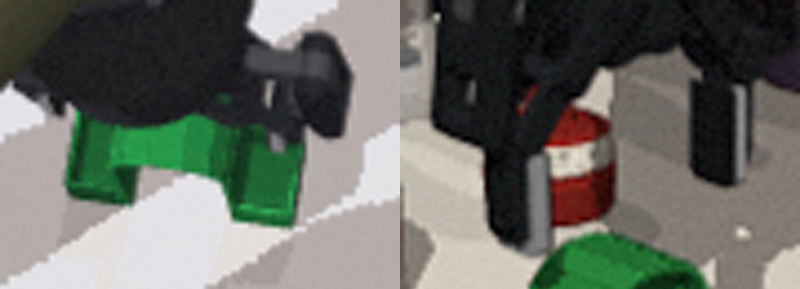

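The fingertips show at side (257,246) and (302.5,231), and the right fingertip at about top (303,227). I triangulate the right one.

```bash
python3 - <<'E'
from h import *
print(tri((303,227),(302.5,231.2)))
for z in (85,93,100,106):
  A,B=[atz('side',p,z) for p in((257,245.8),(302.5,231.2))]; print(z,A.round(1),B.round(1),((A+B)/2).round(1),np.linalg.norm(A-B))
print('exp right',arm.state()['position']-45*np.array([.21,.98,0]))
E
```

```text
(array([535.97272086, 265.81402389, 109.41661981]), np.float64(0.2059243610692916))
85 [594.6 309.4  85. ] [569.6 214.   85. ] [582.1 261.7  85. ] 98.59149592769099
93 [583.1 324.3  93. ] [558.6 231.   93. ] [570.9 277.6  93. ] 96.4974687666351
100 [573.  337.4 100. ] [549.  245.8 100. ] [561.  291.6 100. ] 94.66519500071112
106 [564.4 348.6 106. ] [540.8 258.6 106. ] [552.6 303.6 106. ] 93.0946746299191
exp right [542.21366148 267.37467294  80.34746363]
```

Request:
jog_arm:
  targets:
    - [0, 0, 0, 0.015, 0]
    - [0, 0, 0, 0.015, 0]
    - [0, 0, 0, 0, 0]
    - [0, 0, 0, 0, 0]

```text
time: 5.2
position: [551.2, 311.3, 49.2]
tool_rot: [-0.0, 0.105, 0.994, -0.0]
wrist_force: [-0.8, -0.5, 0.7]
width: 85.6
finger_force: 0.0
```

```bash
python3 to.py 551 311.5 40 1.36; python3 - <<'E'
from h import *
save('side','s4.png'); save('top','t4.png')
a=cv2.imread('pics/t4.png')[195:260,240:330]; b=cv2.imread('pics/s4.png')[200:300,230:320]
cv2.imwrite('pics/c4.png',np.hstack([cv2.resize(a,(400,289),interpolation=cv2.INTER_CUBIC),cv2.resize(b,(400,444),interpolation=cv2.INTER_CUBIC)[:289]]))
E
```

```text
t 5.2 pos [551.2 311.3  49.2] tooly yaw 1.36 tilt [-5.e-04 -7.e-04 -1.e+00] q [ 0.83   0.167 -0.072  0.    -1.333 -2.612] F [-0.8 -0.5  0.7] w 85.6
tool shift mm [0.2 0.2 9.2] turn deg about tool z -0.01
```

View pics/c4.png

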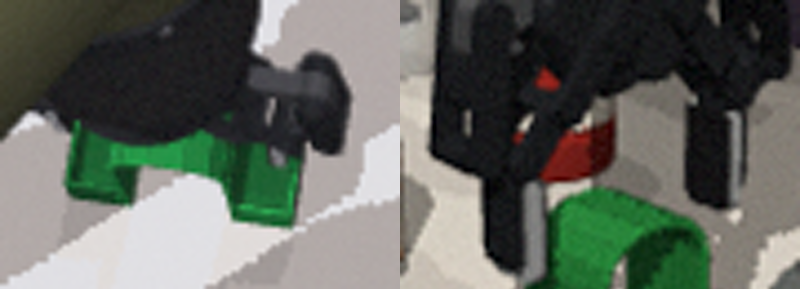

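The fingertips straddle the crown, evenly spaced to left and right. I go 15 mm lower and close gently.

Request:
jog_arm:
  targets:
    - [0, 0, 0, 0.01, 0]
    - [0, 0, 0, 0.005, 0]
    - [60, 0, 0, 0, 0]
    - [100, 0, 0, 0, 0]
    - [140, 0, 0, 0, 0]
    - [140, 0, 0, 0, 0]
    - [140, 0, 0, 0, 0]
    - [140, 0, 0, 0, 0]
  force: 30

```text
time: 6.1
position: [551.5, 311.7, 34.8]
tool_rot: [0.0, 0.105, 0.994, 0.0]
wrist_force: [0.7, -0.1, 0.9]
width: 53.7
finger_force: 33.6
```

```bash
python3 to.py 551 311.5 40 1.36; python3 - <<'E'
from h import *
save('side','s5.png'); save('top','t5.png')
a=cv2.imread('pics/t5.png')[195:260,240:330]; b=cv2.imread('pics/s5.png')[210:310,230:320]
cv2.imwrite('pics/c5.png',np.hstack([cv2.resize(a,(400,289),interpolation=cv2.INTER_CUBIC),cv2.resize(b,(400,444),interpolation=cv2.INTER_CUBIC)[:289]]))
E
```

```text
t 6.1 pos [551.5 311.7  34.8] tooly yaw 1.36 tilt [ 4.e-04  4.e-04 -1.e+00] q [ 0.83   0.175 -0.089  0.    -1.306 -2.612] F [ 0.7 -0.1  0.9] w 53.7
tool shift mm [ 0.4 -0.3 -5.2] turn deg about tool z -0.03
```

View pics/c5.png

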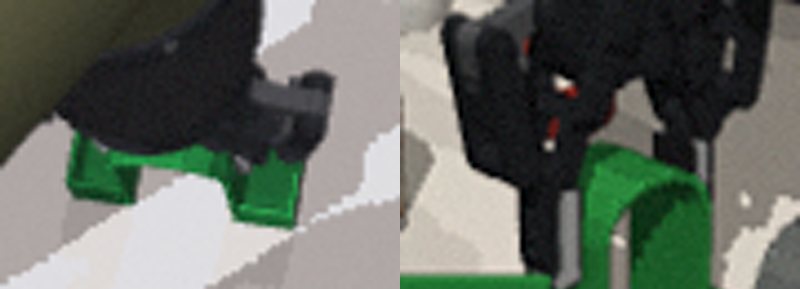

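The caddy is gripped at 53.7 mm on the upper legs. Now lift.

Request:
jog_arm:
  targets:
    - [140, 0, 0, -0.01, 0]
    - [140, 0, 0, -0.02, 0]
    - [140, 0, 0, -0.03, 0]
    - [140, 0, 0, -0.03, 0]
    - [140, 0, 0, -0.03, 0]
    - [140, 0, 0, -0.03, 0]
    - [140, 0, 0, -0.025, 0]
    - [140, 0, 0, -0.01, 0]
    - [140, 0, 0, 0, 0]

```text
time: 7.1
position: [551.7, 311.8, 221.1]
tool_rot: [0.001, 0.106, 0.994, 0.001]
wrist_force: [0.2, -0.2, -1.7]
width: 53.3
finger_force: 33.5
```

```bash
python3 to.py 510 6.5 220 2.88
```

```text
t 7.1 pos [551.7 311.8 221.1] tooly yaw 1.359 tilt [ 0.0017  0.0019 -1.    ] q [ 0.83   0.129  0.2   -0.    -1.639 -2.612] F [ 0.2 -0.2 -1.7] w 53.3
tool shift mm [ -23.3 -307.2    0.4] turn deg about tool z -87.12
```

Held (−1.7 N). Move above the rail, then turn.

Request:
jog_arm:
  targets:
    - [140, -0.001, -0.015, 0, 0]
    - [140, -0.002, -0.03, 0, 0]
    - [140, -0.003, -0.04, 0, 0]
    - [140, -0.003, -0.04, 0, 0]
    - [140, -0.003, -0.04, 0, 0]
    - [140, -0.003, -0.04, 0, 0]
    - [140, -0.003, -0.04, 0, 0]
    - [140, -0.002, -0.032, 0, 0]
    - [140, -0.002, -0.02, 0, 0]
    - [140, -0.001, -0.01, 0, 0]
    - [140, 0, 0, 0, 0]

```text
time: 8.2
position: [508.7, 5.3, 218.3]
tool_rot: [-0.001, 0.106, 0.994, -0.0]
wrist_force: [0.0, 0.4, -1.4]
width: 53.4
finger_force: 33.4
```

Request:
jog_arm:
  targets:
    - [140, 0, 0, 0, -4]
    - [140, 0, 0, 0, -8]
    - [140, 0, 0, 0, -8]
    - [140, 0, 0, 0, -8]
    - [140, 0, 0, 0, -8]
    - [140, 0, 0, 0, -8]
    - [140, 0, 0, 0, -8]
    - [140, 0, 0, 0, -8]
    - [140, 0, 0, 0, -8]
    - [140, 0, 0, 0, -8]
    - [140, 0, 0, 0, -7]
    - [140, 0, 0, 0, -4]
    - [140, 0, 0, 0, 0]
    - [140, 0, 0, 0, 0]

```text
time: 9.6
position: [509.3, 7.1, 218.8]
tool_rot: [-0.0, -0.608, 0.794, 0.0]
wrist_force: [-0.3, -0.1, -0.9]
width: 53.5
finger_force: 33.4
```

```bash
python3 to.py 510 6.5 220 2.88; python3 - <<'E'
from h import *
save('side','s6.png'); save('top','t6.png')
a=cv2.imread('pics/t6.png')[170:300,360:540]; b=cv2.imread('pics/s6.png')[80:280,300:480]
cv2.imwrite('pics/c6.png',np.hstack([np.vstack([cv2.resize(a,(400,289)),np.zeros((155,400,3),np.uint8)]),cv2.resize(b,(400,444))]))
E
```

```text
t 9.6 pos [509.3   7.1 218.8] tooly yaw 2.877 tilt [-1.1e-03 -1.0e-04 -1.0e+00] q [ 0.41  -0.2   -0.124 -0.    -1.647 -0.675] F [-0.3 -0.1 -0.9] w 53.5
tool shift mm [ 0.4 -0.8 -1.2] turn deg about tool z -0.19
```

View pics/c6.png

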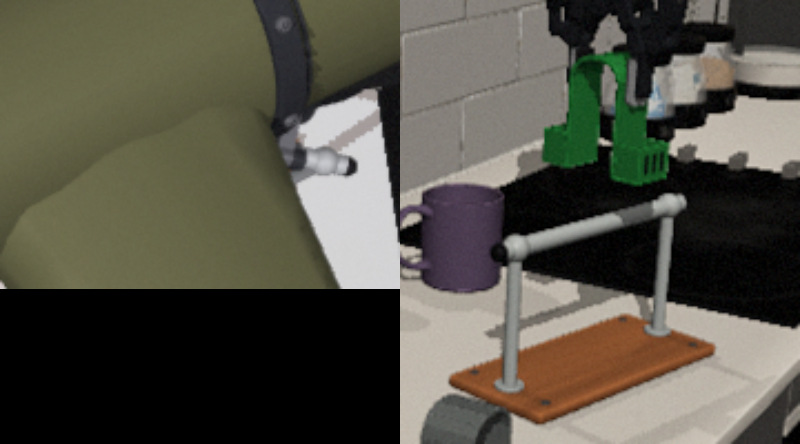

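The side view shows the caddy upright above the bar with its tunnel along it, its feet at crop rows 165–185 and the bar at rows 205–245. The arm hides the caddy in the top view. I check the side mask against the model at the assumed pose.

```bash
python3 - <<'E'
from fit import *
arm.get_image('side'); s=arm.state(); p=s['position']
L=arm.trace('side','green_caddy'); print([(np.round(d['rect']),round(d['p'],2)) for d in L])
m=min(L,key=lambda d:np.hypot(d['rect'][0]-372,d['rect'][1]-134))['pixels']
for v in ([p[0],p[1],184,-.262],):
    r=render('side',v)>0
    f=lambda q:(np.where(q.any(0))[0][[0,-1]],np.where(q.any(1))[0][[0,-1]])
    print(f(r),f(m),(r&m).sum()/(r|m).sum())
ign=np.zeros((480,640),bool); ign[:, 400:]=False
B=lambda q:cv2.GaussianBlur(q.astype(np.float32),(0,0),2)
# finger hides part of the upper legs: only compare below row of 45 mm up
row=int(proj('side',[p[0],p[1],184+40])[1])
def cost(w):
    e=(B(render('side',[w[0],w[1],184,w[2]])/255.)-B(m))**2; return e[row:].sum()
r=minimize(cost,[p[0],p[1],-.262],method='Nelder-Mead',options=dict(initial_simplex=np.array([p[0],p[1],-.262])+np.array([[0,0,0],[8,0,0],[0,8,0],[0,0,.15]])))
print(r.x,r.fun,'TCP',p,s['time'])
E
```

```text
[(array([243., 330.,  48., 119.]), 0.66), (array([393., 134.,  55.,  64.]), 0.63)]
(array([363, 420]), array([102, 163])) (array([364, 420]), array([102, 163])) 0.8132260947274352
[ 5.08712307e+02  4.58566172e+00 -2.25478175e-01] 11.658307075500488 TCP [509.37278989   6.745105   219.23634166] 9.75
```

The model matches the mask extents to within 1 px, so the alignment is good. Lower it over the bar.

Request:
jog_arm:
  targets:
    - [140, 0, -0.0005, 0.015, 0]
    - [140, 0, 0, 0.025, 0]
    - [140, 0, 0, 0.025, 0]
    - [140, 0, 0, 0.025, 0]
    - [140, 0, 0, 0.02, 0]
    - [140, 0, 0, 0.012, 0]
    - [140, 0, 0, 0.006, 0]
    - [140, 0, 0, 0, 0]
    - [140, 0, 0, 0, 0]
    - [140, 0, 0, 0, 0]

```text
time: 10.8
position: [510.5, 6.5, 92.6]
tool_rot: [0.001, -0.608, 0.794, -0.0]
wrist_force: [0.3, -0.7, -1.2]
width: 53.6
finger_force: 33.4
```

Request:
jog_arm:
  targets:
    - [140, 0, 0, 0.002, 0]
    - [140, 0, 0, 0, 0]
    - [140, 0, 0, 0, 0]

```text
time: 11.1
position: [509.9, 6.4, 89.6]
tool_rot: [0.0, -0.608, 0.794, 0.0]
wrist_force: [0.4, 0.8, -1.1]
width: 53.5
finger_force: 33.4
```

Request:
jog_arm:
  targets:
    - [140, 0, 0, 0.002, 0]
    - [140, 0, 0, 0, 0]
    - [140, 0, 0, 0, 0]

```text
time: 11.4
position: [509.8, 6.4, 87.4]
tool_rot: [-0.0, -0.608, 0.794, 0.0]
wrist_force: [1.0, 0.0, -1.0]
width: 53.4
finger_force: 33.4
```

Request:
jog_arm:
  targets:
    - [140, 0, 0, 0.002, 0]
    - [140, 0, 0, 0, 0]
    - [140, 0, 0, 0, 0]

```text
time: 11.7
position: [509.8, 6.4, 85.4]
tool_rot: [-0.0, -0.608, 0.794, 0.0]
wrist_force: [-0.1, 0.5, -1.8]
width: 53.5
finger_force: 33.4
```

Request:
jog_arm:
  targets:
    - [140, 0, 0, 0.001, 0]
    - [140, 0, 0, 0, 0]
    - [140, 0, 0, 0, 0]

```text
time: 12.0
position: [510.1, 6.4, 84.7]
tool_rot: [0.0, -0.608, 0.794, -0.0]
wrist_force: [-0.4, -0.0, 0.7]
width: 53.3
finger_force: 33.5
```

Request:
jog_arm:
  targets:
    - [140, 0, 0, 0.001, 0]
    - [140, 0, 0, 0, 0]
    - [140, 0, 0, 0, 0]

```text
time: 12.3
position: [510.2, 6.3, 84.7]
tool_rot: [0.0, -0.608, 0.794, -0.0]
wrist_force: [-3.3, 0.0, 4.9]
width: 53.2
finger_force: 34.0
```

Contact is at the expected height, with a slight sideways load towards −x. I ease off by 1 mm and shift 2 mm across the bar (tool +y).

Request:
jog_arm:
  targets:
    - [140, 0, 0, -0.001, 0]
    - [140, 0, 0.002, 0, 0]
    - [140, 0, 0, 0, 0]
    - [140, 0, 0, 0, 0]

```text
time: 12.7
position: [508.1, 7.0, 84.7]
tool_rot: [0.0, -0.608, 0.794, -0.0]
wrist_force: [0.4, -0.4, 1.5]
width: 53.4
finger_force: 33.8
```

Request:
jog_arm:
  targets:
    - [140, 0, 0, 0.001, 0]
    - [140, 0, 0, 0, 0]
    - [140, 0, 0, 0, 0]

```text
time: 13.0
position: [508.2, 6.9, 84.7]
tool_rot: [0.0, -0.608, 0.794, -0.0]
wrist_force: [-2.9, 1.1, 6.1]
width: 53.7
finger_force: 34.3
```

Request:
jog_arm:
  targets:
    - [140, 0, 0, -0.001, 0]
    - [140, 0, 0.002, 0, 0]
    - [140, 0, 0, 0, 0]
    - [140, 0, 0, 0.001, 0]
    - [140, 0, 0, 0, 0]
    - [140, 0, 0, 0, 0]

```text
time: 13.6
position: [506.3, 7.4, 84.7]
tool_rot: [0.0, -0.608, 0.794, -0.0]
wrist_force: [-2.6, 0.6, 8.0]
width: 53.5
finger_force: 34.4
```

The crown is nearly flat there and the loads are small. I go back to the middle of the tries, unload and open.

Request:
jog_arm:
  targets:
    - [140, 0, 0, -0.001, 0]
    - [140, 0, -0.002, -0.001, 0]
    - [140, 0, 0, 0, 0]
    - [140, 0, 0, 0, 0]
  force: 20

```text
time: 14.0
position: [507.6, 6.9, 84.8]
tool_rot: [-0.001, -0.608, 0.794, 0.0]
wrist_force: [-0.1, 0.3, -0.5]
width: 53.5
finger_force: 33.5
```

Request:
jog_arm:
  targets:
    - [85, 0, 0, 0, 0]
    - [80, 0, 0, 0, 0]
    - [70, 0, 0, 0, 0]
    - [50, 0, 0, 0, 0]
    - [20, 0, 0, 0, 0]
    - [0, 0, 0, 0, 0]
    - [0, 0, 0, 0, 0]
    - [0, 0, 0, 0, 0]

```text
time: 14.8
position: [508.0, 6.9, 85.5]
tool_rot: [0.0, -0.608, 0.794, 0.0]
wrist_force: [0.6, -0.8, -0.3]
width: 85.7
finger_force: 0.0
```

```bash
python3 to.py 508 7 220 2.88; python3 - <<'E'
from h import *
save('side','s7.png')
b=cv2.imread('pics/s7.png')[120:280,310:490]
cv2.imwrite('pics/c7.png',cv2.resize(b,(600,533)))
E
```

```text
t 14.8 pos [508.    6.9  85.5] tooly yaw 2.878 tilt [-1.e-04  1.e-04 -1.e+00] q [ 0.411 -0.189 -0.358 -0.    -1.402 -0.674] F [ 0.6 -0.8 -0.3] w 85.7
tool shift mm [-1.000e-01 -0.000e+00 -1.345e+02] turn deg about tool z -0.12
```

View pics/c7.png

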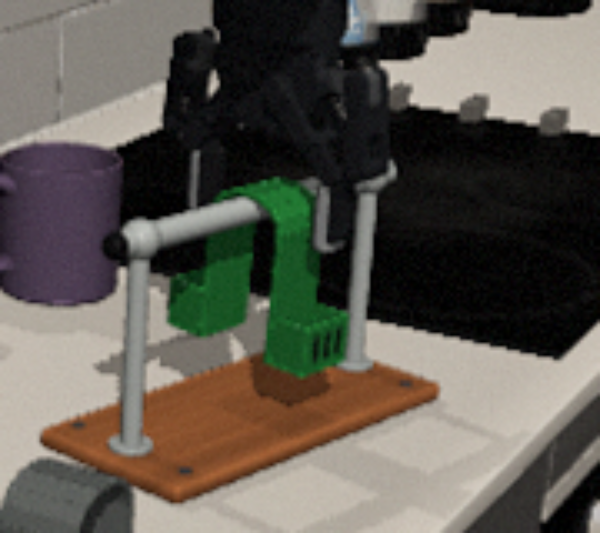

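The caddy hangs astride the bar with its crown at about (265,195) in the crop, and the fingers are clear on both sides. I raise the gripper straight up and let the caddy settle.

Request:
jog_arm:
  targets:
    - [0, 0, 0, -0.008, 0]
    - [0, 0, 0, -0.015, 0]
    - [0, 0, 0, -0.025, 0]
    - [0, 0, 0, -0.03, 0]
    - [0, 0, 0, -0.03, 0]
    - [0, 0, 0, -0.03, 0]
    - [0, 0, 0, -0.02, 0]
    - [0, 0, 0, 0, 0]
    - [0, 0, 0, 0, 0]
    - [0, 0, 0, 0, 0]
    - [0, 0, 0, 0, 0]
    - [0, 0, 0, 0, 0]
    - [0, 0, 0, 0, 0]
    - [0, 0, 0, 0, 0]
    - [0, 0, 0, 0, 0]
    - [0, 0, 0, 0, 0]
    - [0, 0, 0, 0, 0]
    - [0, 0, 0, 0, 0]
    - [0, 0, 0, 0, 0]
    - [0, 0, 0, 0, 0]

```text
time: 16.85
position: [508.0, 6.9, 243.5]
tool_rot: [0.0, -0.608, 0.794, 0.0]
wrist_force: [0.3, -0.3, -0.1]
width: 85.6
finger_force: 0.0
```

Request:
jog_arm:
  targets:
    - [0, 0, 0, 0, 0]
    - [0, 0, 0, 0, 0]
    - [0, 0, 0, 0, 0]
    - [0, 0, 0, 0, 0]
    - [0, 0, 0, 0, 0]
    - [0, 0, 0, 0, 0]
    - [0, 0, 0, 0, 0]
    - [0, 0, 0, 0, 0]
    - [0, 0, 0, 0, 0]
    - [0, 0, 0, 0, 0]
    - [0, 0, 0, 0, 0]
    - [0, 0, 0, 0, 0]
    - [0, 0, 0, 0, 0]
    - [0, 0, 0, 0, 0]
    - [0, 0, 0, 0, 0]

```text
time: 18.35
position: [508.0, 6.9, 243.5]
tool_rot: [0.0, -0.608, 0.794, 0.0]
wrist_force: [0.6, -0.5, 0.3]
width: 85.1
finger_force: 0.0
```

```bash
python3 - <<'E'
from h import *
I=[arm.get_image('side').astype(int)]
for k in range(10): I.append(arm.get_image('side').astype(int))
print([round(abs(i-I[-1])[150:260,350:420].mean(),2) for i in I[:-1]])
b=I[-1].astype(np.uint8)[100:360,210:470,::-1]
cv2.imwrite('pics/c8.png',cv2.resize(b,(590,590)))
E
```

```text
[np.float64(3.31), np.float64(3.34), np.float64(3.35), np.float64(3.38), np.float64(3.33), np.float64(3.3), np.float64(3.36), np.float64(3.36), np.float64(3.32), np.float64(3.34)]
```

View pics/c8.png

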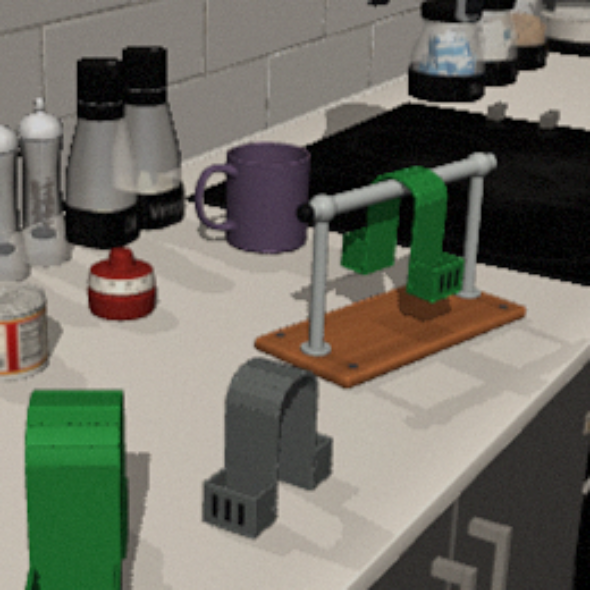

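The small green caddy hangs astride the bar at crop (410,230), between the posts. It is still, since the picture differences are only constant noise. The grey caddy stands untouched at (270,450) and the gripper is out of the way, so I hand in the job.

```bash
python3 -c "
from plant import arm
print(arm.close_job())"
```

```text
the job is handed in; nothing more can be done
None
```

The small green caddy hangs still astride the bar between the posts, with one pocket on each side; the grey caddy was left where it stood, and the job is handed in at about 19 s of the 40 s limit.

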